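# Turn the tool carousel until the red-lidded tin faces the cutting slab

## Robot

A 6-joint arm with a two-finger parallel gripper is mounted at the origin on the work surface. World frame = base frame: x ahead of the robot, y to its left, z up, the work surface at z = 0. Lengths are in mm, angles in rad, forces in N, time in s.
With the tool pointing down it reaches from about 300 to 775 mm from the base axis. Payload 14.6 kg.
Tool frame: the origin (TCP) lies midway between the tips of the shut fingers; the grasp point (between the pads) lies 19 mm behind it (manip.grip_depth is the distance from the TCP to the grasp point, in mm); x points along the fingers, y is the direction in which the jaws open and shut, and the axes are right-handed (so a half turn about x gives the same grasp; the last joint's range is limited). The gripper opens to 94 mm and grips with 3 to 60 N. Pads are 16 mm wide; open, the fingers measure 119 mm over their backs; the gripper's body (75 mm by 177 mm) begins 78 mm behind the grasp point.
Start: joints at [-1.31, 0.3, 1.521, -0, 1.321, -0.067], TCP at [177.071, -520.706, 205.446] pointing down, gripper open.
Joint ranges: [-3.03, 3.03], [-0.79, 2.21], [0.23, 2.52], [-1.04, 4.18], [0, 3.07], [-2.55, 2.55]. Speed limits (rad/s): [2.22, 2.22, 2.57, 3.14, 3.14, 3.14].

## Interface

Orientations are given as [roll, pitch, yaw] about the fixed x, y, z axes, in that order (R = Rz(yaw) Ry(pitch) Rx(roll)).
In Python, from cell import readout, cams, ticket, manip gives the robot as it stands. The module is installed in compiled form; this text tells all that it offers.
- The arm moves only by the tool apply_moves, never from a script. Its argument "plan" is one flat list of numbers, 7 for each row, row after row: the turn, a rotation vector about the tool's x, y, z in rad, then the shift along the tool's x, y, z in m, then the opening in per cent of the stroke, from 0 (shut) to 100 (fully open). In form: [wx, wy, wz, x, y, z, fingers, wx, wy, wz, x, y, z, fingers, ...]. A call has 1 to 5 rows; each row shifts and turns the commanded pose from where the row before left it, along the tool's axes as they then stand; what a row does not reach is not made up. A row lasts 1/8 s, in which the tool goes at most 62.5 mm and 10.7 degrees, less where a joint would pass 70% of its speed; a pose out of reach is approached as far as the arm can. A call with a gripper value outside its range is refused whole. The fingers move at their own pace and stop on an object; "force" is the grip in N (left out, the last holds). Time passes only in rows, so rows that do not move let the fingers close. It gives the time, the measured TCP pose, the force and the opening at its end, in the units of the state.
- readout.read_state(): the state, without advancing time (a new reading comes with each control period).
- cams.camera(name): name is "side" or "top"; returns a dict with "image" (384x512x3 uint8, red, green, blue), "fovy" (degrees; the focal length in pixels is half the picture's height over the tangent of half this angle, whatever the lens; pixels are square), "cx", "cy" (the principal point, pixels), "position" and "orientation" of the camera in the world. Camera axes: x right, y down, z forward; pixel columns grow to the right and rows downward; lengths in mm; the calibration is good to about 2 mm. A picture is of the moment at which its call begins. There is no depth.
- ticket.sign_off(): hands the job in, once; it reports no verdict.
The state is a dict: "clock": time; "joints": joint angles; "qd": joint speeds; "effort": joint torques, N m; "eef_pos": TCP position; "eef_rot": TCP orientation; "wrist_force": force on the tool from outside, world axes, zero at the start; "moment": the same for the moment, N m; "finger_gap": finger opening in mm.
Only numpy, scipy, OpenCV 4.12 (cv2) and the standard library are available. Lean on these libraries where they do the work, as an engineer would, in place of code of your own. Each camera call takes 0.05 s, during which the arm holds its last target.

## Task

Turn the round carousel, pushing its notched rim with the fingertips, until the tin with the red lid has come round to the cutting slab and faces it squarely, in line with the slab's middle. Turn it gently: keep your fingers off the tins and the tool pot, pinch and lift nothing, and leave the other things on the bench where they are. Finish with your hand clear and the carousel at rest.

Things in the scene. Friction and masses are not known exactly. Their poses are not given: they have to be found in the camera images.
- tray: Round plywood tray of the carousel, 300 mm across, 18 mm thick, turning both ways without end on a fixed upright axis; it stays where it is left (drag about 0.5 N at the rim). Origin on the axis at the tray's underside, 28 mm above the bench (top face at 46 mm); z up, x and y turn with the tray. Under it a fixed round foot reaches 100 mm from the axis; beyond that there is free space.
- notch (a point): Middle of one of six like finger notches in the tray's edge, on the 150 mm rim circle, level with the tray's top face. The notches are half-round, radius 26 mm, open outward, cut right through, 60 degrees apart (at 30, 90, 150, 210, 270, 330 degrees counter-clockwise from the tray's x axis; this is the one at 30).
- pot: Steel tool pot with paper chisels standing in it, fixed in the middle of the tray: 54 mm across, the chisels end up to 160 mm above the bench within 25 mm of the axis. Origin at its underside on the tray's axis. Not to be touched.
- tin_red_center (a point): Centre of the small steel tin with the red lid, half-way up (18 mm above its underside): 61 mm across, 36 mm tall, loose, standing upright on the tray with its middle 75 mm from the tray's axis; its lid top is 82 mm above the bench. The six tins stand 60 degrees apart, half-way between notches; which tin is where varies. This one is to face the slab.
- tin_white_center (a point): Centre of the small steel tin with the white lid, half-way up (18 mm above its underside): 61 mm across, 36 mm tall, loose, standing upright on the tray with its middle 75 mm from the tray's axis; its lid top is 82 mm above the bench. The six tins stand 60 degrees apart, half-way between notches; which tin is where varies.
- tin_blue_center (a point): Centre of the small steel tin with the blue lid, half-way up (18 mm above its underside): 61 mm across, 36 mm tall, loose, standing upright on the tray with its middle 75 mm from the tray's axis; its lid top is 82 mm above the bench. The six tins stand 60 degrees apart, half-way between notches; which tin is where varies.
- tin_green_center (a point): Centre of the small steel tin with the green lid, half-way up (18 mm above its underside): 61 mm across, 36 mm tall, loose, standing upright on the tray with its middle 75 mm from the tray's axis; its lid top is 82 mm above the bench. The six tins stand 60 degrees apart, half-way between notches; which tin is where varies.
- tin_yellow_center (a point): Centre of the small steel tin with the yellow lid, half-way up (18 mm above its underside): 61 mm across, 36 mm tall, loose, standing upright on the tray with its middle 75 mm from the tray's axis; its lid top is 82 mm above the bench. The six tins stand 60 degrees apart, half-way between notches; which tin is where varies.
- tin_grey_center (a point): Centre of the small steel tin with the grey lid, half-way up (18 mm above its underside): 61 mm across, 36 mm tall, loose, standing upright on the tray with its middle 75 mm from the tray's axis; its lid top is 82 mm above the bench. The six tins stand 60 degrees apart, half-way between notches; which tin is where varies.
- slab_edge (a point): Middle of the slab's edge that looks to the carousel, on its top face. The cutting slab is fixed, pale grey, 220 x 260 x 22 mm, with orange and purple tissue on it. The point's axes: z up; y along this 260 mm edge; x level, pointing from the slab straight to the tray's axis, which is 165 mm from this point. From the tray's axis, this point is the direction that the tin shall face.
- chisel: Loose steel paper chisel, 157 mm long along x, 14 mm wide, 12 mm high, lying on the bench between the carousel and the hammer. Origin near the middle of its underside. Leave alone.
- mallet: Hammer with a wooden handle, lying on the bench beside the carousel, about 260 mm long along its x (handle to -x), head 88 mm long and 26 mm thick. Origin on its underside. Leave alone.
- big_tin: Loose large steel tin with a blue lid, 100 mm across, 94 mm tall. Origin at the centre of its underside. Leave alone.
There are look-alikes about, which are no part of the job. Leave any pink look-alike of the part that bears tin_white_center alone. Leave any purple look-alike of the part that bears tin_grey_center alone.

How it is judged (in metres and radians):
At the end, for the whole second after the job is handed in: The middle of the red-lidded tin is within 13 mm (about 10 degrees of turn) of the line from the tray's axis to the slab's middle, on the slab's side; the tray is at rest; all six tins stand upright on the tray in their ring, 65 to 85 mm from the axis (y of tin_red_center in the frame of slab_edge between -0.013 and 0.013 m and x of tin_red_center in the frame of slab_edge below 0.165 m and angular speed of tray below 0.05 rad/s and horizontal distance between tin_red_center and tray between 0.065 and 0.085 m and angle between each of tin_red_center, tin_white_center, tin_blue_center, tin_green_center, tin_yellow_center, tin_grey_center's own z axis and vertical below 0.1 rad and height (world z) of each of tin_red_center, tin_white_center, tin_blue_center, tin_green_center, tin_yellow_center, tin_grey_center below 0.069 m and horizontal distance between tin_white_center and tray between 0.065 and 0.085 m and horizontal distance between tin_blue_center and tray between 0.065 and 0.085 m and horizontal distance between tin_green_center and tray between 0.065 and 0.085 m and horizontal distance between tin_yellow_center and tray between 0.065 and 0.085 m and horizontal distance between tin_grey_center and tray between 0.065 and 0.085 m); the robot touches nothing.
It fails at once if a tin or the tool pot is touched by the robot (over 1 N) (contact force between any of the fingers, the arm and tin_red above 1 N or contact force between any of the fingers, the arm and tin_white above 1 N or contact force between any of the fingers, the arm and tin_blue above 1 N or contact force between any of the fingers, the arm and tin_green above 1 N or contact force between any of the fingers, the arm and tin_yellow above 1 N or contact force between any of the fingers, the arm and tin_grey above 1 N or contact force between any of the fingers, the arm and pot above 1 N).
It fails at once if a tin is lifted more than 10 mm, tipped, or shifted out of its ring on the tray (height (world z) of any of tin_red_center, tin_white_center, tin_blue_center, tin_green_center, tin_yellow_center, tin_grey_center above 0.074 m or angle between any of tin_red_center, tin_white_center, tin_blue_center, tin_green_center, tin_yellow_center, tin_grey_center's own z axis and vertical above 0.3 rad or horizontal distance between any of tin_red_center, tin_white_center, tin_blue_center, tin_green_center, tin_yellow_center, tin_grey_center and tray above 0.095 m).
It fails at once if the tray is flung round (over 3 rad/s) (angular speed of tray above 3 rad/s).
It fails at once if the tray is pinched or leaned on hard (over 50 N from the fingers), or pushed with the arm or gripper's body instead of the fingers (over 5 N) (contact force between the fingers and tray above 50 N or contact force between the arm and tray above 5 N).
It fails at once if the chisel, hammer or large tin is moved by more than 15 mm (distance of any of chisel, mallet, big_tin from where it was at the start of the episode above 0.015 m).
It also fails if it takes over 72 s, if anything falls off the work surface, if the arm or the gripper's body presses on something with over 40 N, if the wrist force passes 120 N, or if a joint passes its speed limit or range.

## Working session

There is one attempt and no reset: what is moved stays moved. The work goes in short steps, Python scripts to look and compute and a tool call to move; the robot and the scene stay as the last step left them, time stands still between calls to the robot, and variables do not carry over. Pictures are saved under pics/ and viewed, and the job is handed in when it is done.

Besides the shell and the picture viewer there is one more tool, called as a command line: name --argument value ..., lists and objects as JSON in quotes. apply_moves: Moves the arm, as the interface text tells. Its arguments: {"type":"object","properties":{"plan":{"type":"array","items":{"type":"number"}},"force":{"type":"number"}},"required":["plan"]}

```bash
mkdir -p pics; cat > h.py <<'E'
from cell import readout, cams, ticket, manip
import numpy as np, cv2
from scipy.spatial.transform import Rotation as R
def cam(n):
    c=cams.camera(n); return c
def KR(c):
    f=c["image"].shape[0]/2/np.tan(np.radians(c["fovy"])/2)
    o=np.array(c["orientation"],float)
    Rm=o if o.shape==(3,3) else R.from_euler('xyz',o).as_matrix()
    return f,Rm,np.array(c["position"],float)
def pt(c,u,v,z):
    f,Rm,p=KR(c); d=Rm@np.array([(u-c["cx"])/f,(v-c["cy"])/f,1]); return p+d*(z-p[2])/d[2]
def px(c,P):
    f,Rm,p=KR(c); q=Rm.T@(np.array(P,float)-p); return np.array([c["cx"]+f*q[0]/q[2],c["cy"]+f*q[1]/q[2]])
def save(im,n): cv2.imwrite("pics/"+n,im[:,:,::-1])
E
python3 - <<'E'
from h import *
for n in("top","side"):
    c=cam(n); save(c["image"],n+"0.png"); print({k:v for k,v in c.items() if k!="image"})
print(readout.read_state())
E
```

```text
{'fovy': 55.10907537222612, 'cx': 254.16004209797143, 'cy': 193.5416626353231, 'position': array([431.04158548,   2.06121086, 960.85487947]), 'orientation': array([-2.92654606e+00, -2.03040272e-04, -1.49891673e+00])}
{'fovy': 57.21566488372521, 'cx': 249.52820944338652, 'cy': 192.3151255628191, 'position': array([285.71626266, 623.85599118, 746.35819209]), 'orientation': array([-2.32188956,  0.00450835, -2.61956506])}
{'clock': 0.1, 'joints': array([-1.30959439e+00,  3.00430389e-01,  1.52150787e+00, -2.89883317e-06,
        1.32068371e+00, -6.65786437e-02]), 'qd': array([ 4.79276042e-04, -1.61551811e-03,  4.60316268e-05,  8.78935157e-04,
       -3.12722331e-04,  8.17258895e-04]), 'effort': array([ 1.97869012e-03, -5.32643259e+01, -3.53284264e+01,  7.09859957e-02,
        2.35170621e-02, -6.95061954e-05]), 'eef_pos': array([ 177.01718736, -520.49482043,  204.9396275 ]), 'eef_rot': array([-1.63464704,  1.56976701,  1.83472692]), 'wrist_force': array([ 0.29136448, -0.09773211, -0.20543952]), 'moment': array([-0.0011648 , -0.04304101,  0.00521791]), 'finger_gap': 94.07116322039535}
```

View pics/top0.png

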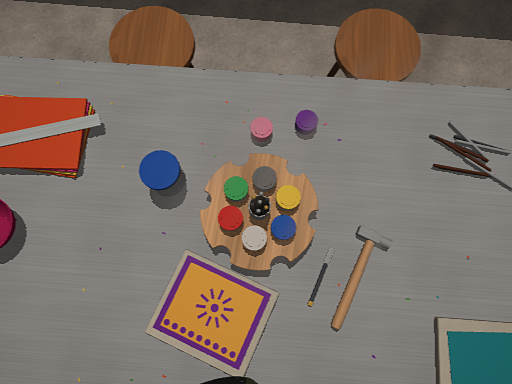

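View pics/side0.png

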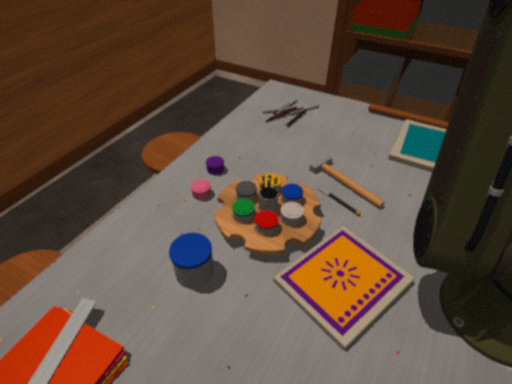

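The top view shows the carousel around pixel (260,211). Its tins are red (231,218), white (255,238), blue (283,227), yellow (288,197), grey (264,179) and green (236,188). The slab is at about (213,312). Next I'll enlarge this area.

```bash
python3 - <<'E'
from h import *
c=cam("top"); im=c["image"][140:380,140:400]; save(cv2.resize(im,None,fx=2.5,fy=2.5,interpolation=cv2.INTER_CUBIC),"crop1.png")
for n,u,v,z in [("tray",260,211,46),("red",231,218,82),("white",255,238,82),("blue",283,227,82),("yel",288,197,82),("grey",264,179,82),("green",236,188,82),("s1",188,251,22),("s2",278,297,22),("s3",147,331,22),("s4",239,375,22),("big",160,170,94),("chis1",331,250,10),("chis2",311,304,10),("pink",261,127,36),("purp",307,120,36),("mal",340,325,10),("head1",360,228,20),("head2",390,243,20)]:
    print(n,pt(c,u,v,z).round(0))
E
```

```text
tray [587.  -2.  46.]
red [558.  67.  82.]
white [515.   6.  82.]
blue [546. -59.  82.]
yel [620. -67.  82.]
grey [661.  -6.  82.]
green [633.  61.  82.]
s1 [475. 173.  22.]
s2 [380. -61.  22.]
s3 [278. 250.  22.]
s4 [196.  21.  22.]
big [662. 249.  94.]
chis1 [ 505. -190.   10.]
chis2 [ 368. -144.   10.]
pink [816.  11.  36.]
purp [ 845. -111.   36.]
mal [ 324. -217.   10.]
head1 [ 565. -261.   20.]
head2 [ 532. -337.   20.]
```

View pics/crop1.png

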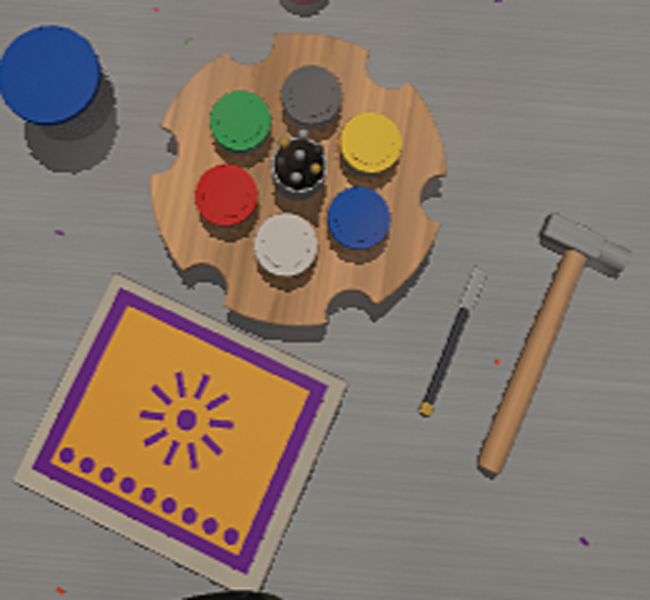

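```bash
cat >> h.py <<'E'
AX=np.array([589.,0.])
def T():
    s=readout.read_state(); return s,R.from_euler('xyz',s["eef_rot"]).as_matrix()
E
python3 - <<'E'
from h import *
c=cam("top"); s,M=T(); print(M.round(3),s["eef_pos"])
# refine corners/tins in crop px: u=140+x/2.5
def cp(x,y,z): return pt(c,140+x/2.5-.3,140+y/2.5-.3,z)[:2]
t={"red":(226,195),"white":(286,244),"blue":(359,217),"yel":(371,142),"grey":(311,95),"green":(240,120)}
P={k:cp(*v,82) for k,v in t.items()}; a=np.mean(list(P.values()),0); print("axis",a)
for k,p in P.items(): d=p-a; print(k,np.hypot(*d).round(1),np.degrees(np.arctan2(d[1],d[0])).round(1))
L=[cp(116,274,22),cp(346,383,22),cp(14,480,22),cp(252,595,22)]; m=(L[0]+L[1])/2
e=L[0]-L[1]; print("slab",L,m,"dist",np.hypot(*(m-a)),"dir",np.degrees(np.arctan2(*(m-a)[::-1])),"normal",np.degrees(np.arctan2(e[0],-e[1])),np.hypot(*e))
im=c["image"].copy()
for th in range(-155,200,60):
    th=np.radians(th); q=px(c,[a[0]+150*np.cos(th),a[1]+150*np.sin(th),46]); cv2.circle(im,tuple(int(round(x)) for x in q),2,(255,0,255),-1)
for th in np.radians(np.arange(0,360,5)):
    q=px(c,[a[0]+150*np.cos(th),a[1]+150*np.sin(th),46]); cv2.circle(im,tuple(int(round(x)) for x in q),0,(0,0,0),-1)
save(cv2.resize(im[140:300,180:340],None,fx=3.6,fy=3.6,interpolation=cv2.INTER_CUBIC),"crop2.png")
E
```

```text
[[-0.     0.322 -0.947]
 [ 0.001 -0.947 -0.322]
 [-1.    -0.001 -0.   ]] [ 177.04969349 -520.56749329  205.10858038]
axis [590.17246603   1.00579247]
red 75.0 114.6
white 74.5 174.5
blue 74.7 -125.4
yel 75.1 -65.7
grey 74.3 -5.3
green 75.0 54.3
slab [array([479.33351785, 177.83596302]), array([389.67377061, -60.30120398]), array([276.2882945 , 254.14123193]), array([190.65998176,  16.80361711])] [434.50364423  58.76737952] dist 166.03970314194143 dir 159.64241106595037 normal 159.36841147366087 254.45663791765963
```

View pics/crop2.png

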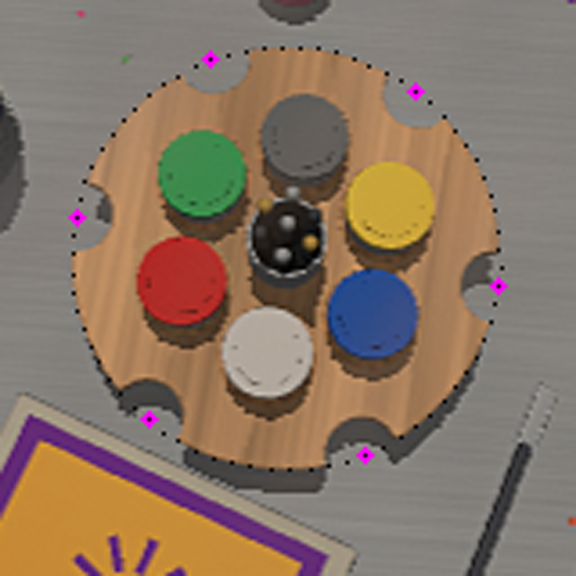

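Axis is about (590, 1). Red stands at 114.5° and the slab direction is 159.5°, so the tray must turn about +45° counter-clockwise. I'll push in the notch at −155.5°, on the robot side between the white and blue tins, with shut fingers. The first moves carry the hand over it at height.

apply_moves --plan '[0,0,0,0,-0.0231,-0.0278,0,0,0,0,0,-0.0231,-0.0278,0,0,0,0,0,-0.0231,-0.0278,0,0,0,0,0,-0.0231,-0.0278,0,0,0,0,0,-0.0231,-0.0278,0]' --force 10

```text
clock: 0.82
eef_pos: [271.9, -365.5, 205.4]
eef_rot: [-1.476, 1.571, 1.993]
wrist_force: [-0.1, -0.8, 0.4]
finger_gap: 47.4
```

apply_moves --plan '[0,0,0,0,-0.0231,-0.0278,0,0,0,0,0,-0.0231,-0.0278,0,0,0,0,0,-0.0231,-0.0278,0,0,0,0,0,-0.0231,-0.0278,0,0,0,0,0,-0.0231,-0.0278,0]'

```text
clock: 1.45
eef_pos: [366.3, -211.4, 205.5]
eef_rot: [2.14, 1.571, -0.674]
wrist_force: [1.0, 0.6, -0.3]
finger_gap: 0.6
```

apply_moves --plan '[0,0,0,0,-0.0231,-0.0278,0,0,0,0,0,-0.0231,-0.0278,0,0,0,0,0,-0.0231,-0.0278,0,0,0,0,0,-0.0231,-0.0278,0,-0.1,0,0,0,0,0,0]'

```text
clock: 2.08
eef_pos: [442.1, -87.6, 205.3]
eef_rot: [-1.222, 1.57, 2.352]
wrist_force: [-0.2, -0.4, -0.6]
finger_gap: 0.8
```

```bash
cat > rel.py <<'E'
from h import *
s,M=T(); a=np.array([590,1]); p=s["eef_pos"]; d=p[:2]-a
print("t",s["clock"],"pos",p.round(1),"F",s["wrist_force"].round(1),"gap",s["finger_gap"].round(1))
print("r",np.hypot(*d).round(1),"ang",np.degrees(np.arctan2(d[1],d[0])).round(1),"z-axis ang",np.degrees(np.arctan2(M[1,2],M[0,2])).round(1),"tilt",M[2].round(3))
t=np.radians(-155.5); g=np.array([a[0]+142*np.cos(t),a[1]+142*np.sin(t),p[2]]); print("to start in tool",(M.T@(g-p)).round(1))
E
python3 rel.py; python3 -c "
from h import *
for n in('top','side'): save(cam(n)['image'],n+'1.png')"
```

```text
Traceback (most recent call last):
  File "rel.py", line 3, in <module>
    print("t",s["clock"],"pos",p.round(1),"F",s["wrist_force"].round(1),"gap",s["finger_gap"].round(1))
                                                                              ^^^^^^^^^^^^^^^^^^^^^
AttributeError: 'float' object has no attribute 'round'
```

```bash
sed -i 's/s\["finger_gap"\].round(1)/s["finger_gap"]/' rel.py; python3 rel.py
```

```text
t 2.175 pos [441.5 -88.8 205.3] F [ 0.1  1.  -0.5] gap 0.6036076563660167
r 173.6 ang -148.9 z-axis ang -155.3 tilt [-1. -0.  0.]
to start in tool [ -0.  -20.  -30.4]
```

View pics/top1.png

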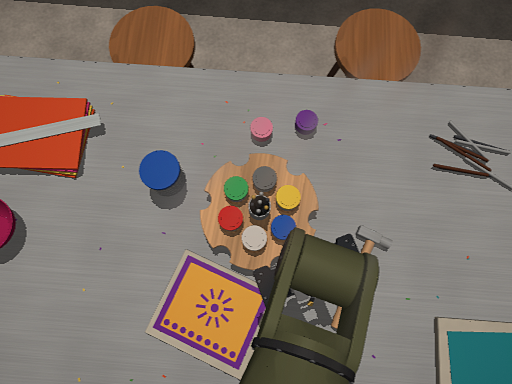

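View pics/side1.png

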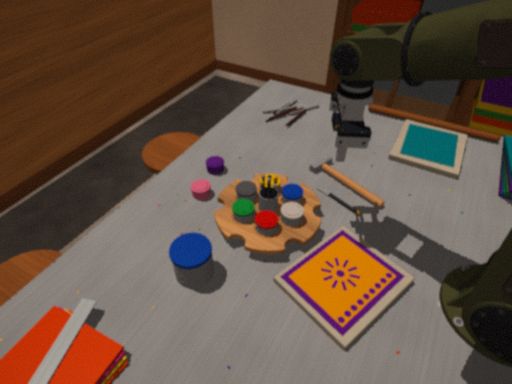

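The path is clear, and the tins stand as before. Now I'll centre over the notch and go down.

apply_moves --plan '[0,0,0,0,-0.01,-0.0152,0,0,0,0,0,-0.01,-0.0152,0,0,0,0,0.035,0,0,0,0,0,0,0.035,0,0,0,0,0,0,0.02,0,0,0]'

```text
clock: 2.8
eef_pos: [460.3, -58.1, 113.8]
eef_rot: [-0.618, 1.569, 2.95]
wrist_force: [1.0, -0.5, 0.5]
finger_gap: 0.4
```

```bash
python3 rel.py; python3 - <<'E'
from h import *
c=cam("side"); p=px(c,[460,-58,46]); print(p); save(cv2.resize(c["image"][80:280,180:420],None,fx=3,fy=3,interpolation=cv2.INTER_CUBIC),"side2.png")
E
```

```text
t 2.8 pos [460.3 -58.1 113.8] F [ 1.  -0.5  0.5] gap 0.4437373274114812
r 142.5 ang -155.5 z-axis ang -155.6 tilt [-1.    -0.001  0.001]
to start in tool [-0.   0.  -0.5]
[319.032613  209.9149047]
```

View pics/side2.png

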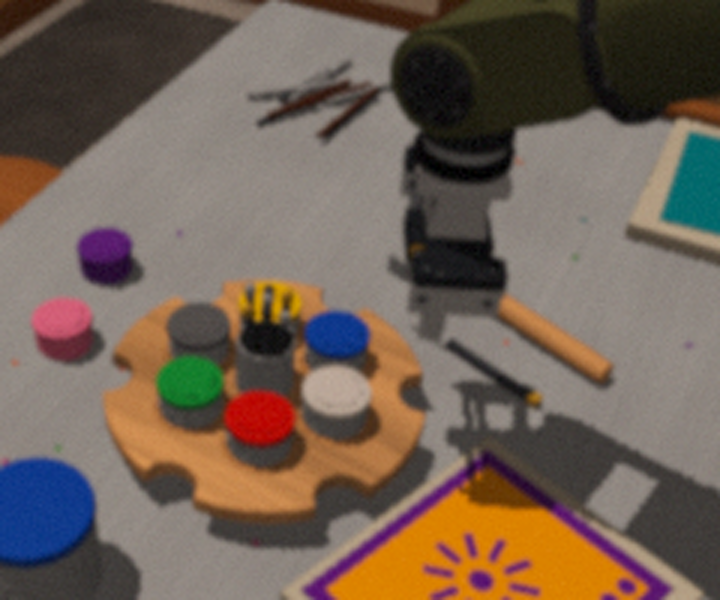

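The notch sits at crop (415,390), which matches the projection (417,390). The shut fingertips are above it at about crop (430,330). Down to z≈25.

apply_moves --plan '[0,0,0,0.025,0,0,0,0,0,0,0.025,0,0,0,0,0,0,0.02,0,0,0,0,0,0,0.018,0,0,0,0,0,0,0,0,0,0]'

```text
clock: 3.48
eef_pos: [460.5, -58.2, 27.1]
eef_rot: [-0.647, 1.569, 2.921]
wrist_force: [-0.4, 0.1, 0.9]
finger_gap: 0.2
```

```bash
python3 rel.py; python3 - <<'E'
from h import *
c=cam("side"); save(cv2.resize(c["image"][80:280,180:420],None,fx=3,fy=3,interpolation=cv2.INTER_CUBIC),"side3.png")
E
```

```text
t 3.475 pos [460.5 -58.2  27.1] F [-0.4  0.1  0.9] gap 0.24456176165781138
r 142.4 ang -155.4 z-axis ang -155.5 tilt [-1.    -0.001  0.001]
to start in tool [-0.  -0.2 -0.4]
```

View pics/side3.png

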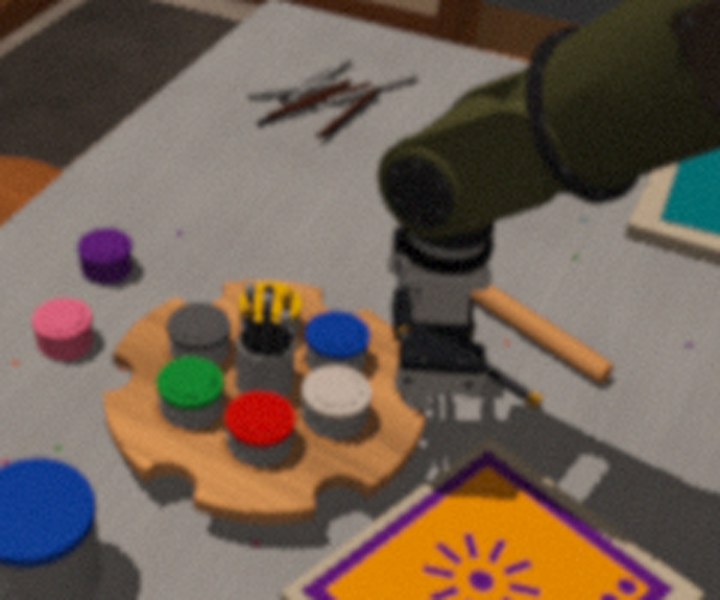

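apply_moves --plan '[-0.015,0,0,0,0.0021,0,0,-0.02,0,0,0,0.0028,0,0,-0.025,0,0,0,0.0036,0,0,-0.03,0,0,0,0.0043,0,0,-0.03,0,0,0,0.0043,0,0]'

```text
clock: 4.15
eef_pos: [468.8, -73.9, 27.5]
eef_rot: [1.556, 1.571, -1.036]
wrist_force: [0.3, 1.0, 1.1]
finger_gap: 0.5
```

apply_moves --plan '[-0.03,0,0,0,0.0043,0,0,-0.03,0,0,0,0.0043,0,0,-0.03,0,0,0,0.0043,0,0,-0.03,0,0,0,0.0043,0,0,-0.03,0,0,0,0.0043,0,0]'

```text
clock: 4.78
eef_pos: [481.1, -91.5, 27.4]
eef_rot: [1.647, 1.571, -0.794]
wrist_force: [-1.1, -0.0, -0.9]
finger_gap: 0.8
```

```bash
cat > look.py <<'E'
from h import *
import sys
a=np.array([590,1]); c=cam("top"); im=c["image"]; h=cv2.cvtColor(im,cv2.COLOR_RGB2HSV)
m=((h[...,0]<6)|(h[...,0]>174))&(h[...,1]>190)&(h[...,2]>90)
o=px(c,[590,1,82]); 
yy,xx=np.mgrid[:384,:512]; m&=np.hypot(xx-o[0],yy-o[1])<55
ys,xs=np.nonzero(m); n,l,st,ce=cv2.connectedComponentsWithStats(m.astype(np.uint8)); k=1+np.argmax(st[1:,4]); u,v=ce[k]
p=pt(c,u,v,82)[:2]-a; print("red px",u.round(1),v.round(1),st[k,4],"r",np.hypot(*p).round(1),"ang",np.degrees(np.arctan2(p[1],p[0])).round(1),"target 159.5")
save(cv2.resize(im[140:300,160:360],None,fx=3.5,fy=3.5,interpolation=cv2.INTER_CUBIC),sys.argv[1])
E
python3 rel.py; python3 look.py l1.png
```

```text
t 4.775 pos [481.1 -91.5  27.4] F [-1.1 -0.  -0.9] gap 0.759258055815312
r 142.9 ang -139.7 z-axis ang -139.9 tilt [-1.  0. -0.]
to start in tool [ -0.  -38.8  -6.1]
red px 233.2 224.1 477 r 75.2 ang 127.8 target 159.5
```

View pics/l1.png

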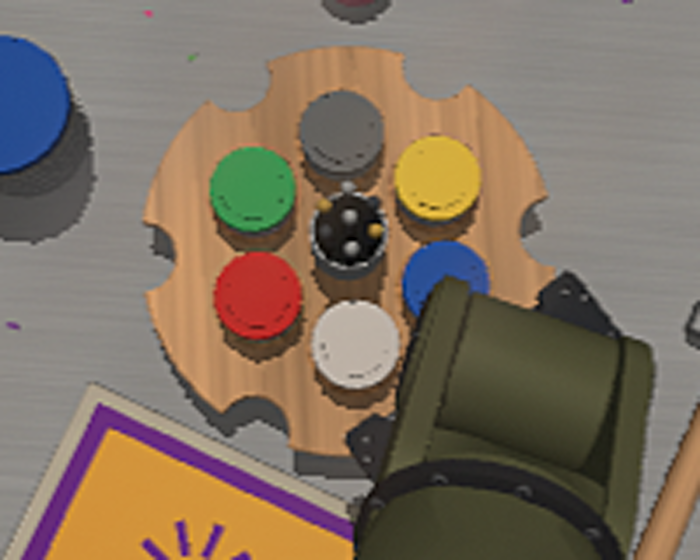

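The tray is turning with the finger: it has turned 13°, red is at 127.8°, and the tins keep their ring. I'll continue.

apply_moves --plan '[-0.03,0,0,0,0.0043,0,0,-0.03,0,0,0,0.0043,0,0,-0.03,0,0,0,0.0043,0,0,-0.03,0,0,0,0.0043,0,0,-0.03,0,0,0,0.0043,0,0]'

```text
clock: 5.45
eef_pos: [495.8, -107.0, 27.4]
eef_rot: [-1.023, 1.571, 2.969]
wrist_force: [-0.3, 0.1, -0.4]
finger_gap: 0.8
```

apply_moves --plan '[-0.03,0,0,0,0.0043,0,0,-0.03,0,0,0,0.0043,0,0,-0.03,0,0,0,0.0043,0,0,-0.02,0,0,0,0.0028,0,0,-0.02,0,0,0,0.0028,0,0]'

```text
clock: 6.08
eef_pos: [510.2, -118.4, 27.4]
eef_rot: [-1.162, 1.571, 2.958]
wrist_force: [-0.8, 1.0, -0.4]
finger_gap: 0.3
```

```bash
python3 rel.py; python3 look.py l2.png
```

```text
t 6.075 pos [ 510.2 -118.4   27.4] F [-0.8  1.  -0.4] gap 0.29674109413701294
r 143.6 ang -123.8 z-axis ang -123.9 tilt [-1. -0.  0.]
to start in tool [  0.  -74.8 -22.7]
red px 238.7 230.5 481 r 75.5 ang 143.2 target 159.5
```

apply_moves --plan '[-0.03,0,0,0,0.0043,0,0,-0.03,0,0,0,0.0043,0,0,-0.03,0,0,0,0.0043,0,0,-0.03,0,0,0,0.0043,0,0,-0.03,0,0,0,0.0043,0,0]'

```text
clock: 6.75
eef_pos: [528.9, -129.4, 27.4]
eef_rot: [-0.758, 1.571, -2.77]
wrist_force: [0.4, 0.1, -0.5]
finger_gap: 0.5
```

apply_moves --plan '[-0.03,0,0,0,0.0043,0,0,-0.02,0,0,0,0.0028,0,0,-0.02,0,0,0,0.0028,0,0,-0.01,0,0,0,0.0014,0,0,-0.005,0,0,0,0.0007,0,0]'

```text
clock: 7.38
eef_pos: [539.6, -134.1, 27.4]
eef_rot: [-0.989, 1.571, -2.917]
wrist_force: [-0.2, -0.5, -1.2]
finger_gap: 0.7
```

```bash
python3 rel.py; python3 look.py l3.png
```

```text
t 7.375 pos [ 539.6 -134.1   27.4] F [-0.2 -0.5 -1.2] gap 0.660798440140607
r 144.2 ang -110.4 z-axis ang -110.5 tilt [-1. -0.  0.]
to start in tool [   0.  -100.5  -43.8]
red px 244.6 234.5 488 r 75.2 ang 156.4 target 159.5
```

View pics/l3.png

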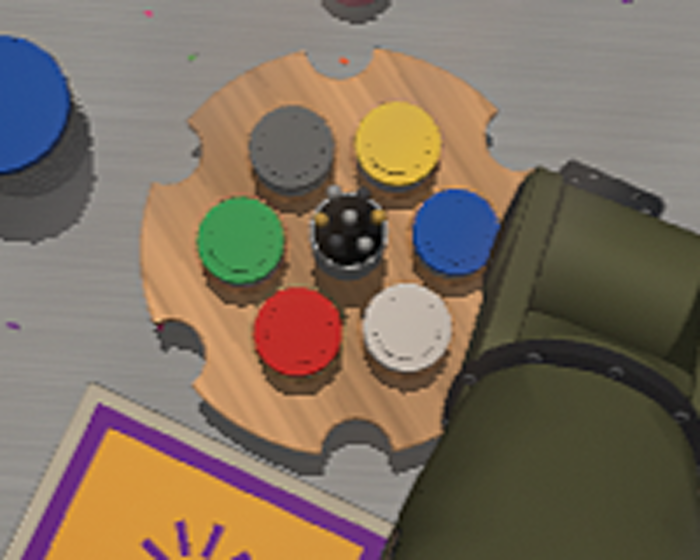

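apply_moves --plan '[-0.015,0,0,0,0.0021,0,0,-0.015,0,0,0,0.0021,0,0,-0.012,0,0,0,0.0017,0,0,-0.008,0,0,0,0.0011,0,0,0,0,0,0,0,0,0]'

```text
clock: 8.05
eef_pos: [546.3, -136.4, 27.5]
eef_rot: [1.61, 1.571, -0.269]
wrist_force: [0.0, 0.5, -0.2]
finger_gap: 0.4
```

```bash
python3 rel.py; python3 look.py l4.png
```

```text
t 8.05 pos [ 546.3 -136.4   27.5] F [ 0.   0.5 -0.2] gap 0.39062131440308306
r 144.2 ang -107.6 z-axis ang -107.6 tilt [-1.  0. -0.]
to start in tool [  -0.  -105.3  -48.9]
red px 246.0 235.2 490 r 75.3 ang 159.1 target 159.5
```

Red is at 159.1° against 159.5°. I'll back off the wall, still inside the notch, then lift straight up.

apply_moves --plan '[0,0,0,0,-0.004,0,0,0,0,0,0,-0.004,0.002,0,0,0,0,-0.02,0,0,0,0,0,0,-0.03,0,0,0,0,0,0,-0.04,0,0,0]'

```text
clock: 8.72
eef_pos: [537.2, -135.8, 117.8]
eef_rot: [-1.57, 1.569, 2.834]
wrist_force: [0.8, 0.0, 0.2]
finger_gap: 0.1
```

apply_moves --plan '[0,0,0,-0.045,0,0,0,0,0,0,-0.045,0,0.01,0,0,0,0,0,0,0.035,0,0,0,0,0,0,0.035,0,0,0,0,0,0,0.035,0]'

```text
clock: 9.35
eef_pos: [502.4, -246.4, 207.6]
eef_rot: [1.351, 1.571, -0.527]
wrist_force: [-0.2, 0.5, -0.3]
finger_gap: 0.5
```

apply_moves --plan '[0,0,0,0,0,0.035,0,0,0,0,0,0,0.035,0,0,0,0,0,0,0.035,0,0,0,0,0,0,0,0,0,0,0,0,0,0,0]'

```text
clock: 9.98
eef_pos: [471.3, -345.0, 207.4]
eef_rot: [-2.523, 1.57, 1.882]
wrist_force: [0.8, -0.3, 0.1]
finger_gap: 0.4
```

```bash
python3 rel.py; python3 look.py l5.png; python3 - <<'E'
from h import *
c=cam("top"); save(c["image"],"top5.png"); save(cam("side")["image"],"side5.png")
E
python3 look.py l6.png
```

```text
t 9.975 pos [ 471.3 -345.   207.4] F [ 0.8 -0.3  0.1] gap 0.3666798872009472
r 365.8 ang -108.9 z-axis ang -107.7 tilt [-1. -0. -0.]
to start in tool [ 1.000e-01 -9.700e+01 -2.704e+02]
red px 246.0 235.2 491 r 75.2 ang 159.1 target 159.5
red px 246.0 235.2 490 r 75.3 ang 159.1 target 159.5
```

View pics/top5.png

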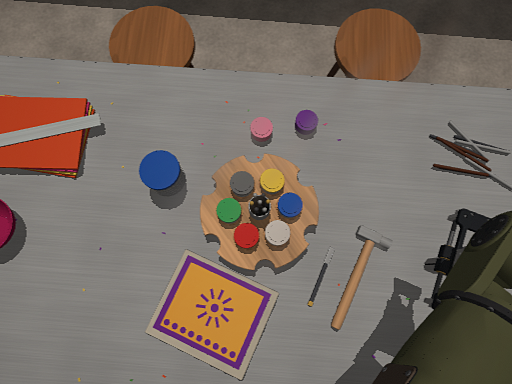

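View pics/l6.png

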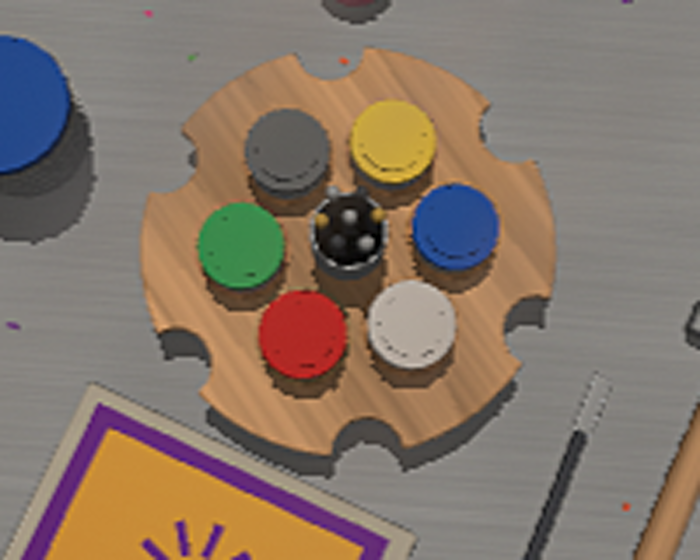

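View pics/side5.png

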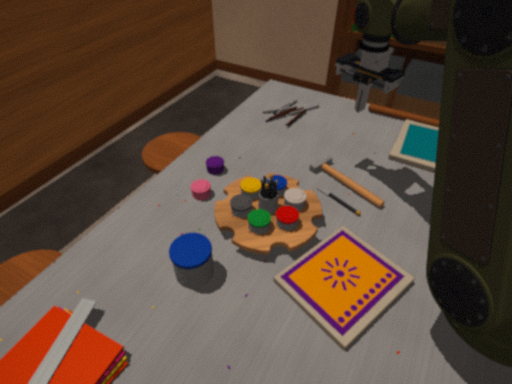

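The red tin at (246,235) faces the slab's near edge. The hand is clear, nothing else has moved, and the tray's angle is the same in repeated pictures. Handing in.

```bash
python3 -c "
from h import *
print(ticket.sign_off())"
```

```text
the job is handed in; nothing more can be done
None
```

The red-lidded tin now faces the cutting slab, and I've handed the job in. I pushed one rim notch with shut fingertips and turned the carousel about 45° counter-clockwise at roughly 0.25 rad/s. I then backed off inside the notch, lifted straight up and drew the hand away.

- **Alignment:** The red tin is at 159.1°, and the slab's middle is at about 159.5° (159.4° from the slab's edge, 159.6° from its midpoint). That is about 0.5 mm off the line, against 13 mm allowed, though the camera calibration is only good to about 2 mm.
- **Tray and tins:** The tray angle was the same in the last two pictures. The red tin measured 75 mm from the axis, and in the pictures all six tins stand in their ring.
- **Forces and surroundings:** Wrist force readings stayed at about 1 N per axis. By eye, the chisel, hammer and large tin are where they were.
- **Time:** It took about 10 s of the 72 s. No check failed or disagreed.

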